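Load the tube rocker and switch it on

ROBOT

A 6-joint arm with a two-finger parallel gripper is mounted at the origin on a cart in front of the work surface, level with it; the furniture and walls round the work are solid. World frame = base frame: x ahead of the robot, y to its left, z up, the work surface at z = 0. Lengths are in mm, angles in degrees, forces in N, time in s.
With the tool pointing down it reaches from about 275 to 750 mm from the base axis. Payload 10.2 kg.
Tool frame: the origin (TCP) lies midway between the tips of the shut fingers; the grasp point (between the pads) lies 19 mm behind it (r.pinch_z is the distance from the TCP to the grasp point, in mm); z points along the fingers, y is the line along which they close (so a half turn about z gives the same grasp; the last joint's range is limited). The gripper opens to 85 mm and grips with 20 to 120 N. Pads are 22 mm wide; open, the fingers measure 114 mm over their backs; the gripper's body (76 mm by 85 mm) begins 54 mm behind the grasp point. The pads swing forward as they close: fully open they stand 13 mm farther back than shut.
Start: joints at [-89.003, 17.928, 85.812, -0, 76.261, -12.8], TCP at [125.188, -509.862, 231.294] pointing down, gripper open.
Joint ranges: [-168.41, 168.41], [-55.51, 124.54], [10.69, 146.95], [-70.63, 250.63], [1, 178], [-165.06, 165.06]. Speed limits (degrees/s): [136.94, 136.94, 172.46, 180, 180, 180].

INTERFACE

Orientations are given as [roll, pitch, yaw] about the fixed x, y, z axes, in that order (R = Rz(yaw) Ry(pitch) Rx(roll)).
In Python, from rig import r gives the robot as it stands.
- The arm moves only by the tool apply_moves, never from a script. Its argument "targets" is a list of rows, each a list of 6 numbers: the shift along the tool's x, y, z in cm, then the turn, a rotation vector about the tool's x, y, z in degrees. In form: [[tx, ty, tz, wx, wy, wz], ...]. A call has 1 to 5 rows; each row is the pose to reach, as a shift and turn from the pose commanded when the call began, along the tool's axes at that moment; what a row does not reach only later rows make up. A row lasts 1/10 s, in which the tool goes at most 50 mm and 8.59 degrees, less where a joint would pass 70% of its speed; a pose out of reach is approached as far as the arm can. A call with a gripper value outside its range is refused whole. "grip" is the opening, from -1 (shut) to 1 (fully open), set as the call begins (left out, the last holds). The fingers move at their own pace and stop on an object; "force" is the grip in N (left out, the last holds). Time passes only in rows, so rows that repeat a pose let the fingers close. It gives the time, the measured TCP pose, the force, the opening and the grip force at its end, in the units of the state.
- r.get_obs(): the state, without advancing time (a new reading comes with each control period).
- r.get_image(name): name is "scene" or "top"; returns the picture (400x640x3 uint8, red, green, blue); there is no depth.
- r.camera_params(name): a dict with "vfov" (degrees; the focal length in pixels is half the picture's height over the tangent of half this angle, whatever the lens; pixels are square), "cx", "cy" (the principal point, pixels), "world_to_cam" (4x4, takes a point from world to camera coordinates). Camera axes: x right, y up, looking along -z (the intrinsics and any distortion apply to the point x, -y, -z); pixel columns grow to the right and rows downward; lengths in mm; the calibration is good to about 2 mm. A picture is of the moment at which its call begins. camera_params takes no time and is no camera call.
- r.sign_off(): hands the job in; it is judged then, once.
The state is a dict: "time_s": time; "joint_positions": joint angles; "qd": joint speeds; "effort": joint torques, N m; "ee_pos": TCP position; "eef_rot": TCP orientation; "contact_force": force on the tool from outside, world axes, zero at the start; "torque": the same for the moment, N m; "gripper_width": finger opening in mm; "gripper_force": force on a finger pad.
Only numpy, scipy, OpenCV 4.12 (cv2) and the standard library are available. Lean on these libraries where they do the work, as an engineer would, in place of code of your own. Each camera call takes 0.05 s, during which the arm holds its last target. There are 200 camera calls.

TASK

Lay the two tubes on the rocker, the big blue-capped one in the wide pair of V-saddles and the slim green-capped one in the narrow pair, each centred and cradled in both saddles, cap to the rear; lay them down gently, do not drop them. Once both lie there released, flip the red-knobbed toggle from off (leaning to the front) fully over to on (to the rear), leaving the other things alone.

Things in the scene. Friction and masses are not known exactly. Their poses are not given: they have to be found in the camera images.
- tube_rocker: White tube rocker, fixed, 172 (x) x 252 (y) mm. Origin under its centre; x to its REAR (away from the robot, turned up to 0.3 rad), y left. Platform top 45 mm high, with two pairs of blue V-saddles (90 degree V, 10 mm thick) at x = -29 and +29, 48 mm free between them. Wide pair at y = +74, rims 34 mm apart; narrow pair at y = -10, rims 20 mm apart; rims 79 mm high. Toggle at the right end.
- wide_seat (a point): Wide pair of saddles: the point midway between its two saddles where the axis of the cradled 50 ml tube passes, 81 mm above the worktop (36 mm above the platform). Axes as the rocker's: the tube lies along x, cap to +x.
- narrow_seat (a point): Narrow pair of saddles: the point midway between its two saddles where the axis of the cradled 15 ml tube passes, 80 mm above the worktop (35 mm above the platform). Axes as the rocker's: the tube lies along x, cap to +x.
- tube_50ml: Big tube, blue screw cap, 118 mm long, about 60 g, lying on the worktop at the right, cap away from the robot within 0.8 rad; which tube is nearer varies. Origin on the axis at the conical tip; z along the axis from tip to cap. Cone 0 to 14 mm, straight body 28 mm across from 14 to 103 mm, cap 34 mm across from 103 to 118 mm. Grasp across the middle of the body.
- mid_50ml (a point): On the axis of the 50 ml tube, 59 mm from the tip: the middle of its straight body. z as the tube's. Lies about 16 mm above the worktop at the start.
- tube_15ml: Slim tube, green screw cap, 120 mm long, about 22 g, lying on the worktop at the right, cap away from the robot within 0.8 rad; which tube is nearer varies. Origin on the axis at the conical tip; z along the axis from tip to cap. Cone 0 to 22 mm, straight body 16 mm across from 22 to 107 mm, cap 22 mm across from 107 to 120 mm. Grasp across the middle of the body.
- mid_15ml (a point): On the axis of the 15 ml tube, 65 mm from the tip: the middle of its straight body. z as the tube's. Lies about 9.5 mm above the worktop at the start.
- switch (a joint): Toggle of the rocker, rad: 0 = off (leaning 0.5 rad to the front, over a red dot), 1.0 = on (leaning 0.5 rad to the rear, over a green dot). Pivot along the rocker's y at x = -25, y = -89, z = 40 mm of the rocker. Once 0.1 rad past its middle it falls to the nearer stop by itself; under 2 N at the knob turns it.
- switch_knob (a point): Centre of the toggle's red knob (a roller 18 mm across and 14 mm long along the rocker's y), 45 mm from the pivot; when off it is 21.6 mm to the front of the pivot and 79.5 mm above the worktop, when on 21.6 mm to the rear of it. 25 mm of free deck all round; the deck is 37 mm high.
- tip_box: Bystander: clear pipette tip box with a pale blue tray, 92 x 123 x 47 mm, to the right of the tubes. Origin under its centre.
- stain_jar: Bystander: white plastic jar, 60 mm across, 76 mm high, to the left of the rocker. Origin under its centre.
- orange_rack: Bystander: orange tube rack, 53 x 175 x 96 mm, behind the rocker. Origin under its centre.
There are look-alikes about, which are no part of the job. What is shaped like the tube_15ml but turquoise or yellow is not meant.

How it is judged:
By the outcome, as a careful person would: the job done as asked, in the order asked, and still so for the second after the job is handed in, with the robot touching nothing.
It also fails if it takes over 59 s, if anything falls off the work surface, if the arm or the gripper's body presses on something with over 40 N, if the wrist force passes 120 N, or if a joint passes its speed limit or range.

## Working session

There is one attempt and no reset: what is moved stays moved. The work goes in short steps, Python scripts to look and compute and a tool call to move; the robot and the scene stay as the last step left them, time stands still between calls to the robot, and variables do not carry over. Pictures are saved under pics/ and viewed, at most 13 in all, crops included, and the job is handed in when it is done.

Besides the shell and the picture viewer there is one more tool, called after "Call:" as name([rows], argument=value, ...), one row to a line, values as JSON. apply_moves: Moves the arm, as the interface text tells. Its arguments: {"type":"object","properties":{"targets":{"type":"array","items":{"type":"array","items":{"type":"number"}}},"grip":{"type":"number"},"force":{"type":"number"}},"required":["targets"]}

```bash
ls; mkdir -p pics
python3 - <<'E'
from rig import r
import cv2
for n in("scene","top"):
    cv2.imwrite(f"pics/{n}0.png",r.get_image(n)[:,:,::-1]); print(n,r.camera_params(n))
print(r.get_obs(), r.pinch_z)
E
```

```text
pics
scene {'vfov': 42.52715223572154, 'cx': 320.89573849413506, 'cy': 200.63273363832351, 'world_to_cam': array([[ 7.17805138e-01, -6.95925627e-01,  2.10548245e-02,
        -4.85093171e+02],
       [ 4.13541330e-01,  4.50481144e-01,  7.91233409e-01,
        -2.60719229e+02],
       [-5.60124407e-01, -5.59244366e-01,  6.11151689e-01,
        -1.47331038e+03],
       [ 0.00000000e+00,  0.00000000e+00,  0.00000000e+00,
         1.00000000e+00]])}
top {'vfov': 46.224111290533784, 'cx': 320.4947779889699, 'cy': 200.41241256535588, 'world_to_cam': array([[ 5.30268614e-03, -9.99830554e-01, -1.76279415e-02,
        -8.93413181e+01],
       [ 9.89399382e-01,  2.68743756e-03,  1.45195183e-01,
        -6.05621012e+02],
       [-1.45123207e-01, -1.82109989e-02,  9.89245983e-01,
        -1.59043971e+03],
       [ 0.00000000e+00,  0.00000000e+00,  0.00000000e+00,
         1.00000000e+00]])}
{'time_s': 0.1, 'joint_positions': array([-8.90034289e+01,  1.79579781e+01,  8.58491277e+01, -1.99451465e-03,
        7.62613796e+01, -1.27984592e+01]), 'qd': array([ 0.02925432, -0.04892806, -0.039838  , -0.06673062, -0.11765779,
        0.1069408 ]), 'effort': array([ 2.93162040e-03, -4.12901402e+01, -2.60141283e+01, -1.53627939e-04,
        2.99533815e-03,  2.25453482e-05]), 'ee_pos': array([ 125.17395198, -509.62282241,  230.78024091]), 'eef_rot': array([-1.79932787e+02, -1.32822691e-02,  1.37954974e+01]), 'contact_force': array([ 0.3631176 ,  0.08263848, -0.36620192]), 'torque': array([ 0.00080345, -0.02818788, -0.02404364]), 'gripper_force': 0.0, 'gripper_width': 85.37716743733975} 18.700000000000003
```

View pics/scene0.png

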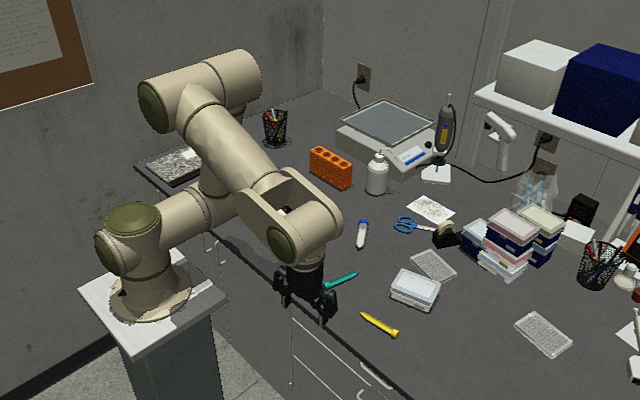

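View pics/top0.png

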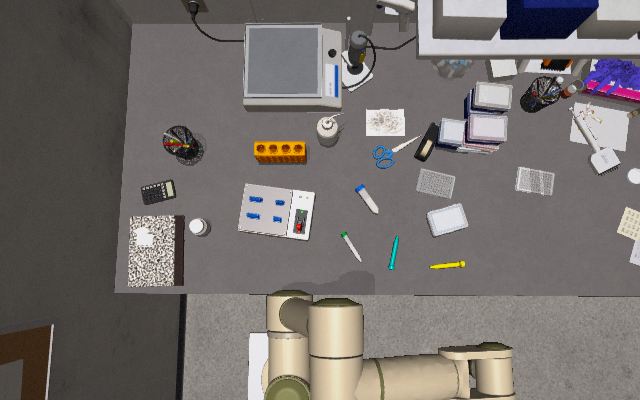

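The top view shows the rocker at about (277,211) with blue saddles at (257,199), (279,202), (252,216) and (277,219), and the red toggle at (301,228). The blue-capped tube is at (366,198) and the green-capped one at (351,247). The look-alikes are at (394,253) and (447,265).

```bash
cat > h.py <<'E'
import numpy as np, cv2
from rig import r
def ray(n,u,v,z):
    p=r.camera_params(n);f=200/np.tan(np.radians(p["vfov"]/2))
    W=np.array(p["world_to_cam"]);R,t=W[:3,:3],W[:3,3]
    d=R.T@np.array([(u-p["cx"])/f,-(v-p["cy"])/f,-1]);c=-R.T@t
    return c+d*(z-c[2])/d[2]
def proj(n,P):
    p=r.camera_params(n);f=200/np.tan(np.radians(p["vfov"]/2))
    q=np.array(p["world_to_cam"])[:3]@np.append(P,1)
    return np.array([p["cx"]-f*q[0]/q[2],p["cy"]+f*q[1]/q[2]])
def blobs(im,lo,hi,box,mn=4):
    hsv=cv2.cvtColor(im,cv2.COLOR_RGB2HSV);m=cv2.inRange(hsv,np.array(lo),np.array(hi))
    k=np.zeros_like(m);x0,y0,x1,y1=box;k[y0:y1,x0:x1]=1;m*=k
    n,l,s,c=cv2.connectedComponentsWithStats(m)
    return [(c[i],s[i]) for i in range(1,n) if s[i][4]>=mn]
E
python3 - <<'E'
from h import *
top=cv2.cvtColor(cv2.imread("pics/top0.png"),cv2.COLOR_BGR2RGB);sc=cv2.cvtColor(cv2.imread("pics/scene0.png"),cv2.COLOR_BGR2RGB)
np.set_printoptions(precision=1,suppress=True)
B=(230,170,400,280)
for nm,lo,hi,z in(("blue",(100,110,60),(125,255,255),70),("green",(45,90,40),(80,255,255),10),("red",(0,120,80),(8,255,255),79.5),("white",(0,0,150),(180,60,255),16)):
    for c,s in blobs(top,lo,hi,B): print(nm,c,s,ray("top",*c,z))
print("scene")
for nm,lo,hi,z in(("blue",(100,110,60),(125,255,255),16),("green",(45,90,40),(80,255,255),10),("white",(0,0,150),(180,60,255),16)):
    for c,s in blobs(sc,lo,hi,(330,200,400,330)): print(nm,c,s,ray("scene",*c,z))
a=cv2.resize(top[175:275,230:410],None,fx=4.4,fy=4.4,interpolation=cv2.INTER_CUBIC);cv2.imwrite("pics/crop1.png",a[:,:,::-1])
E
```

```text
blue [359.4 187.7] [355 184  10   9  42] [ 646.6 -220.8   70. ]
blue [255.6 199.3] [249 197  14   6  63] [605.4 135.8  70. ]
blue [279.5 202.5] [276 200   8   6  40] [594.5  53.3  70. ]
blue [253.  215.5] [247 213  13   6  67] [549.1 143.4  70. ]
blue [276.9 218.8] [273 216   9   6  44] [538.1  61.1  70. ]
green [301.1 211.1] [300 210   3   3   8] [572.3 -17.7  10. ]
green [343.4 234.1] [341 232   6   6  23] [ 491.2 -167.7   10. ]
red [298.2 226.1] [296 224   5   5  23] [512.5 -12.5  79.5]
red [298.3 231. ] [297 230   3   3   7] [496.  -13.1  79.5]
white [274.7 210.2] [ 238  183   77   57 2821] [574.7  75.7  16. ]
white [368.5 200.2] [359 188  20  26 188] [ 611.  -256.4   16. ]
white [352.1 247.7] [343 235  19  27 113] [ 443.6 -197.6   16. ]
scene
blue [397.1 223.9] [394 217   6  14  40] [ 738.4 -299.4   16. ]
blue [363.2 221.4] [358 219  11   7  36] [ 664.7 -213.8   16. ]
white [334.3 209.1] [330 200  12  20 110] [ 640.8 -101.9   16. ]
white [330.7 217.8] [330 215   3   6  10] [ 598.4 -126.8   16. ]
white [364.  224.6] [363 223   3   4   5] [ 654.6 -226.6   16. ]
white [360.6 236.6] [356 226  10  21 134] [ 602.4 -259.3   16. ]
white [396.2 282.2] [391 272   9  19  99] [ 530.6 -465.3   16. ]
white [395.8 293.4] [391 291   9   5  16] [ 495.9 -491.9   16. ]
white [394.6 296.9] [392 295   8   5  14] [ 483.2 -498.3   16. ]
```

View pics/crop1.png

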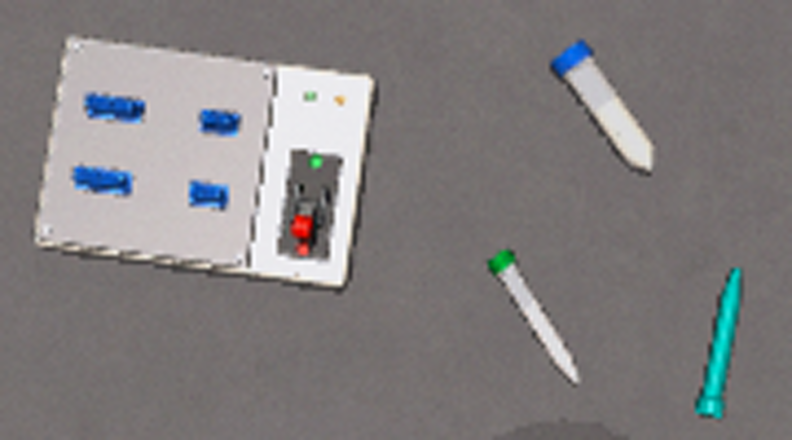

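The crop shows both tubes with caps toward the rear-left, the toggle leaning to the front over its red dot, and the rocker turned about -8°. The saddle spacings I measured, about 57 and 83 mm, agree with the given 58 and 84.

```bash
cat >> h.py <<'E'
from scipy.spatial.transform import Rotation as Ro
np.set_printoptions(precision=1,suppress=True)
def plan(x,y,z,yaw):
    "row (cm, deg) from the present pose to TCP x,y,z with tool down, tool x at yaw"
    o=r.get_obs();R0=Ro.from_euler("xyz",o["eef_rot"],degrees=True)
    R1=Ro.from_euler("xyz",[180,0,yaw],degrees=True)
    d=R0.inv().apply(np.array([x,y,z])-o["ee_pos"])/10
    return np.round(np.r_[d,(R0.inv()*R1).as_rotvec(degrees=True)],2)
def tube(im,n,lo,hi,box,zc,zm,mid,L,capc,k=3):
    "cap blob + white body in box -> mid point, yaw"
    hsv=cv2.cvtColor(im,cv2.COLOR_RGB2HSV);x0,y0,x1,y1=box
    M=(cv2.inRange(hsv,lo,hi)|cv2.inRange(hsv,(0,0,135),(180,70,255)))[y0:y1,x0:x1]
    nn,l,s,c=cv2.connectedComponentsWithStats(M);i=1+np.argmax(s[1:,4])
    v,u=np.nonzero(l==i);P=np.array([ray(n,a+x0,b+y0,zm)[:2] for a,b in zip(u,v)])
    cap=np.mean([ray(n,a+x0,b+y0,zc)[:2] for b,a in np.argwhere(cv2.inRange(hsv,lo,hi)[y0:y1,x0:x1]>0)],0)
    m=P.mean(0);d=np.linalg.svd(P-m,full_matrices=False)[2][0]
    d*=np.sign(d@(cap-m));t=(P-m)@d
    tip=m+d*t.min();end=m+d*t.max()
    print(n,"len",t.max()-t.min(),"cap-based",cap-d*(capc-mid),"centre-based",(tip+end)/2+d*(mid-L/2),"yaw",np.degrees(np.arctan2(d[1],d[0])))
E
python3 - <<'E'
from h import *
top=cv2.cvtColor(cv2.imread("pics/top0.png"),cv2.COLOR_BGR2RGB);sc=cv2.cvtColor(cv2.imread("pics/scene0.png"),cv2.COLOR_BGR2RGB)
b=((100,110,60),(125,255,255));g=((45,90,40),(80,255,255))
tube(top,"top",*b,(345,178,390,220),20,16,59,118,110.5)
tube(sc,"scene",*b,(350,212,375,255),18,16,59,118,110.5)
tube(top,"top",*g,(335,225,375,270),12,9.5,65,120,113.5)
hsv=cv2.cvtColor(top,cv2.COLOR_RGB2HSV);m=cv2.inRange(hsv,(0,0,150),(180,60,255))
k=np.zeros_like(m);k[175:250,230:325]=1
c=max(cv2.findContours(m*k,0,2)[0],key=cv2.contourArea);q=cv2.boxPoints(cv2.minAreaRect(c))
Q=np.array([ray("top",*p,42)[:2] for p in q]);print(Q,Q.mean(0),np.linalg.norm(np.diff(Q,axis=0),axis=1))
E
```

```text
top len 117.01719950348328 cap-based [ 613.4 -253.9] centre-based [ 614.8 -253.9] yaw 35.41236326281607
scene len 140.57783119932992 cap-based [ 621.  -245.4] centre-based [ 618.6 -247.3] yaw 35.73973483515009
top len 118.79463864857445 cap-based [ 450.2 -193.7] centre-based [ 451.4 -193.2] yaw 32.59128578994332
[[501.8 201.6]
 [670.8 183.3]
 [636.2 -65.9]
 [468.7 -44. ]] [569.4  68.7] [169.9 251.6 168.9]
```

```bash
python3 -c "
from h import *
print(plan(451,-193.5,120,32.6))"
```

```text
[ 39.2 -22.9  11.1  -0.1  -0.  -18.8]
```

Call:
apply_moves([
  [4,-2.3,0,0,0,-4],
  [8,-4.6,0,0,0,-8],
  [12,-7,0,0,0,-12],
  [16,-9.3,0,0,0,-16],
  [20,-11.5,0,0,0,-18.8],
])

```text
time_s: 0.6
ee_pos: [293.0, -348.9, 231.2]
eef_rot: [-180.0, -0.0, 32.7]
contact_force: [0.8, -0.7, -0.3]
gripper_width: 85.6
gripper_force: 0.0
```

```bash
python3 -c "
from h import *
print(plan(451,-193.5,120,32.6),r.get_obs()['ee_pos'],r.get_obs()['eef_rot'])"
```

```text
[21.7 -4.5 11.1 -0.  -0.   0.1] [ 293.  -348.9  231.2] [-180.    -0.    32.7]
```

Call:
apply_moves([
  [4.4,-0.9,2.2,0,0,0],
  [8.7,-1.8,4.4,0,0,0],
  [13,-2.7,6.7,0,0,0],
  [17.4,-3.6,8.9,0,0,0],
  [21.7,-4.5,11.1,0,0,0],
], grip=0.2)

```text
time_s: 1.1
ee_pos: [451.6, -194.0, 119.3]
eef_rot: [-180.0, 0.0, 32.6]
contact_force: [1.2, -1.1, 0.6]
gripper_width: 51.2
gripper_force: 0.0
```

Call:
apply_moves([
  [0,0,0,0,0,0],
  [0,0,0,0,0,0],
])

```text
time_s: 1.3
ee_pos: [450.6, -195.0, 119.8]
eef_rot: [-179.9, 0.0, 32.7]
contact_force: [0.0, -0.7, 0.4]
gripper_width: 51.2
gripper_force: 0.0
```

```bash
python3 -c "
from h import *
im=r.get_image('top')
o=r.get_obs();print(o['ee_pos'],o['gripper_width'],proj('top',o['ee_pos']), proj('top',[451,-193.5,9.5]))
a=cv2.resize(im[195:285,290:410],None,fx=6,fy=6,interpolation=cv2.INTER_CUBIC)
s=r.get_image('scene');b=cv2.resize(s[230:330,260:400],None,fx=5,fy=5,interpolation=cv2.INTER_CUBIC)
cv2.imwrite('pics/c2.png',a[:,:,::-1]);cv2.imwrite('pics/c3.png',b[:,:,::-1])
print(plan(451,-193.5,4,32.6))"
```

```text
[ 450.4 -195.9  120.4] 51.68689306653186 [353.1 244.1] [350.8 245.6]
[ 0.2 -0.2 11.7  0.  -0.  -0.1]
```

View pics/c2.png

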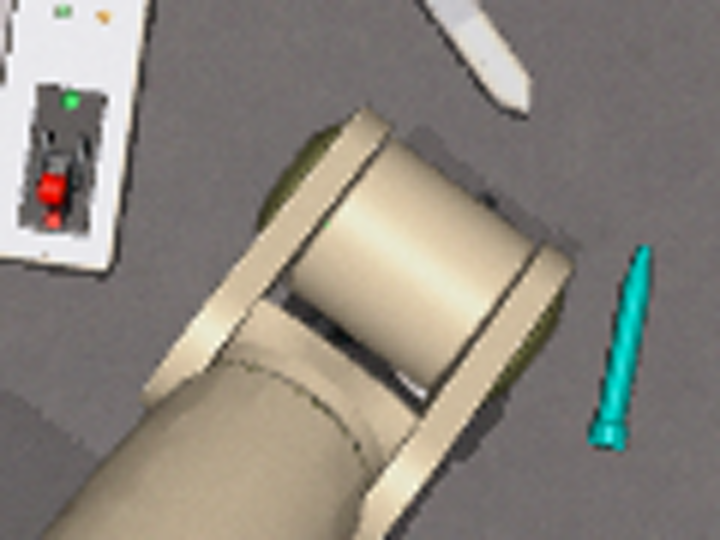

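Call:
apply_moves([
  [0.15,-0.15,4,0,0,0],
  [0.15,-0.15,8,0,0,0],
  [0.15,-0.15,10.5,0,0,0],
  [0.15,-0.15,11.6,0,0,0],
  [0.15,-0.15,11.6,0,0,0],
])

```text
time_s: 1.9
ee_pos: [450.5, -194.2, 4.0]
eef_rot: [-179.9, 0.0, 32.5]
contact_force: [0.2, 0.8, 0.6]
gripper_width: 51.3
gripper_force: 0.0
```

Call:
apply_moves([
  [0,0,0,0,0,0],
  [0,0,0,0,0,0],
  [0,0,0,0,0,0],
  [0,0,0,0,0,0],
  [0,0,0,0,0,0],
], grip=-1, force=25)

```text
time_s: 2.4
ee_pos: [451.6, -194.1, 5.5]
eef_rot: [179.9, -0.0, 32.6]
contact_force: [-1.6, -0.7, 7.9]
gripper_width: 14.9
gripper_force: 28.0
```

Call:
apply_moves([
  [0,0,-1.5,0,0,0],
  [0,0,-5,0,0,0],
  [0,0,-9,0,0,0],
  [0,0,-13,0,0,0],
  [0,0,-15,0,0,0],
])

```text
time_s: 2.9
ee_pos: [451.8, -194.1, 158.0]
eef_rot: [179.7, -0.1, 32.6]
contact_force: [-0.4, -0.6, -0.8]
gripper_width: 14.7
gripper_force: 27.2
```

Call:
apply_moves([
  [4,-2.6,0,0,0,7],
  [8,-5.1,0,0,0,14],
  [12,-7.7,0,0,0,21],
  [16,-10.2,0,0,0,28],
  [20,-12.8,0,0,0,35],
])

```text
time_s: 3.4
ee_pos: [551.1, 23.9, 154.8]
eef_rot: [180.0, -0.0, -2.7]
contact_force: [0.5, -1.1, 0.2]
gripper_width: 14.8
gripper_force: 27.2
```

```bash
python3 -c "
from h import *
print(plan(567.2,57.8,110,-7.6))
s=r.get_image('scene');b=cv2.resize(s[150:270,260:420],None,fx=4.8,fy=4.8,interpolation=cv2.INTER_CUBIC)
cv2.imwrite('pics/c4.png',b[:,:,::-1])"
```

```text
[ 1.4 -3.5  4.5  0.  -0.1  4.9]
```

View pics/c4.png

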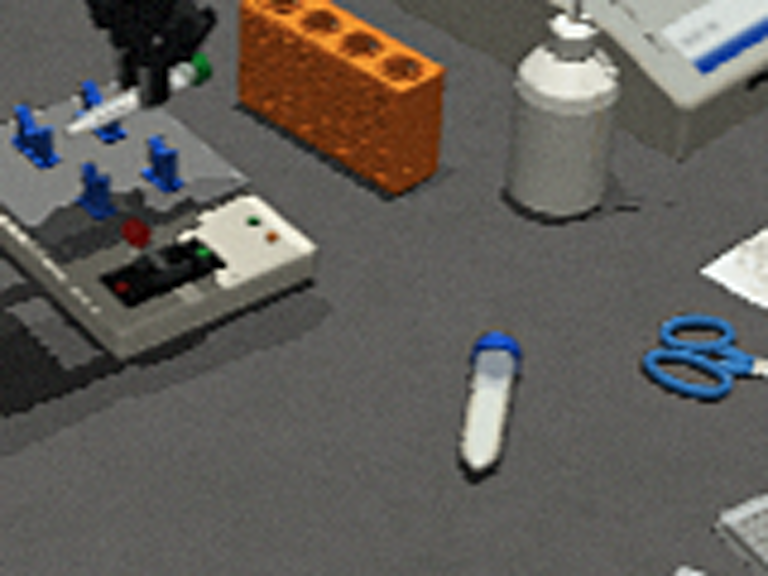

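Call:
apply_moves([
  [0.8,-1.8,0,0,0,3],
  [1.5,-3.65,1,0,0,5.2],
  [1.5,-3.65,3,0,0,5.2],
  [1.5,-3.65,4.4,0,0,5.2],
  [1.5,-3.65,4.4,0,0,5.2],
])

```text
time_s: 3.95
ee_pos: [566.1, 58.0, 108.8]
eef_rot: [180.0, 0.2, -7.6]
contact_force: [0.4, 0.7, -0.2]
gripper_width: 14.9
gripper_force: 27.2
```

```bash
python3 -c "
from h import *
o=r.get_obs();print(o['ee_pos'],o['eef_rot'])
s=r.get_image('scene');b=cv2.resize(s[155:215,255:325],None,fx=8,fy=8,interpolation=cv2.INTER_CUBIC)
cv2.imwrite('pics/c5.png',b[:,:,::-1])
ax=np.array([.991,-.132,0])
c=np.array([567.2,57.8,114.5]);print('tip,cap end held',proj('scene',c-65*ax),proj('scene',c+55*ax))
n=np.array([567.2,57.8,0])
for z in(45,79):print(z,[proj('scene',n+s*29*ax+[0,0,z]) for s in(-1,1)])
g=blobs(s,(45,90,40),(80,255,255),(260,155,330,215));print(g)
print([ (c,q) for c,q in blobs(s,(100,110,50),(125,255,255),(255,155,325,215))])"
```

```text
[566.1  58.  108.8] [180.    0.2  -7.6]
tip,cap end held [270.8 180.4] [300.2 168.9]
45 [array([280.4, 193.3]), array([294.2, 187.7])]
79 [array([280.1, 185.4]), array([294.1, 179.8])]
[(array([298.2, 169. ]), array([296, 167,   5,   6,  19], dtype=int32)), (array([302.2, 202.4]), array([301, 202,   3,   2,   5], dtype=int32))]
[(array([278.7, 171.2]), array([276, 167,   6,   9,  32], dtype=int32)), (array([266.6, 178.4]), array([262, 172,  10,  13,  69], dtype=int32)), (array([293.5, 184.4]), array([290, 178,   8,  12,  59], dtype=int32)), (array([279.4, 189.9]), array([276, 184,   8,  12,  61], dtype=int32))]
```

View pics/c5.png

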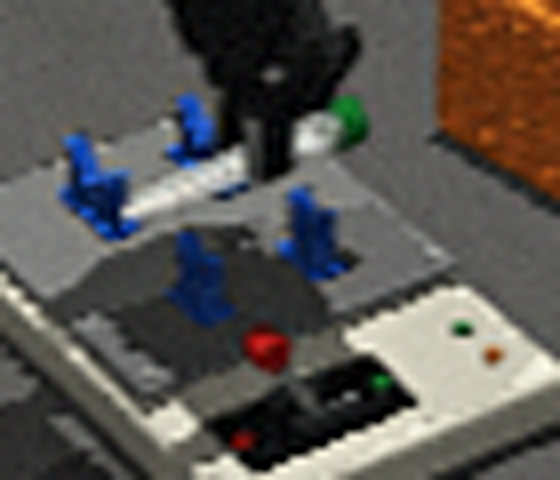

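Call:
apply_moves([
  [0,0,1.5,0,0,0],
  [0,0,2.4,0,0,0],
  [0,0,2.7,0,0,0],
  [0,0,2.9,0,0,0],
  [0,0,3.0,0,0,0],
])

```text
time_s: 4.5
ee_pos: [567.3, 57.8, 80.7]
eef_rot: [-180.0, -0.0, -7.6]
contact_force: [-0.1, 0.0, 0.4]
gripper_width: 15.0
gripper_force: 27.2
```

Call:
apply_moves([
  [0,0,0.1,0,0,0],
  [0,0,0.2,0,0,0],
  [0,0,0.3,0,0,0],
  [0,0,0.3,0,0,0],
])

```text
time_s: 4.9
ee_pos: [567.6, 58.3, 78.2]
eef_rot: [-179.9, -0.1, -7.6]
contact_force: [-0.4, 4.2, 5.4]
gripper_width: 14.8
gripper_force: 27.9
```

Call:
apply_moves([
  [0,-0.1,0,0,0,0],
  [0,-0.15,0.05,0,0,0],
  [0,-0.15,0.1,0,0,0],
  [0,-0.15,0.1,0,0,0],
])

```text
time_s: 5.3
ee_pos: [567.7, 59.6, 76.9]
eef_rot: [-180.0, -0.1, -7.6]
contact_force: [0.1, 2.0, 7.0]
gripper_width: 15.0
gripper_force: 28.0
```

Call:
apply_moves([
  [0,-0.04,0,0,0,0],
  [0,-0.04,0,0,0,0],
])

```text
time_s: 5.5
ee_pos: [567.7, 59.7, 76.8]
eef_rot: [-180.0, -0.1, -7.6]
contact_force: [0.9, 0.3, 6.7]
gripper_width: 14.8
gripper_force: 27.9
```

Call:
apply_moves([
  [0,-0.04,0,0,0,0],
  [0,-0.04,0,0,0,0],
  [0,-0.04,0,0,0,0],
  [0,-0.04,0,0,0,0],
], grip=0.0)

```text
time_s: 5.9
ee_pos: [567.2, 60.0, 76.0]
eef_rot: [180.0, 0.0, -7.6]
contact_force: [-0.6, -0.1, -0.2]
gripper_width: 42.6
gripper_force: 0.0
```

Call:
apply_moves([
  [0,0,-1,0,0,0],
  [0,0,-4,0,0,0],
  [0,0,-8,0,0,0],
  [0,0,-12,0,0,0],
  [0,0,-12,0,0,0],
], grip=0.3)

```text
time_s: 6.4
ee_pos: [569.5, 60.0, 202.6]
eef_rot: [-180.0, -0.6, -7.6]
contact_force: [-0.3, 0.3, 0.0]
gripper_width: 55.6
gripper_force: 0.0
```

```bash
python3 -c "
from h import *
o=r.get_obs();print(o['ee_pos'],o['eef_rot'])
s=r.get_image('scene');b=cv2.resize(s[155:215,255:325],None,fx=8,fy=8,interpolation=cv2.INTER_CUBIC)
cv2.imwrite('pics/c6.png',b[:,:,::-1])
print(plan(614,-253.9,200,35.5))
g=blobs(s,(45,90,40),(80,255,255),(260,155,330,215));print(g)
ax=np.array([.991,-.132,0]);print(proj('scene',np.array([567.2,58.8,80])+48.5*ax))"
```

```text
[569.5  60.  202.6] [-180.    -0.6   -7.6]
[  8.7  30.5  -0.    0.1  -0.3 -43.1]
[(array([298.4, 176.7]), array([296, 174,   5,   7,  18], dtype=int32)), (array([301.8, 202.4]), array([301, 202,   3,   2,   5], dtype=int32))]
[298.5 177.6]
```

View pics/c6.png

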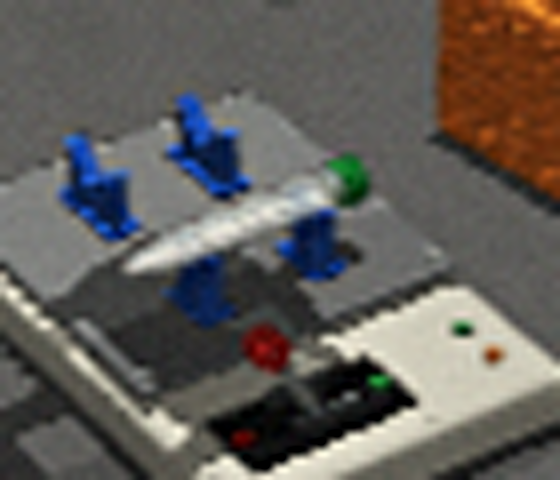

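Call:
apply_moves([
  [1.2,4.4,0,0,0,-6.2],
  [2.5,8.8,0,0,0,-12.4],
  [3.8,13.2,0,0,0,-18.6],
  [5,17.6,0,0,0,-24.8],
  [6.3,21.94,0,0,0,-31],
], grip=0.6)

```text
time_s: 6.95
ee_pos: [600.3, -167.5, 195.4]
eef_rot: [-179.9, 0.1, 23.6]
contact_force: [0.8, 0.1, -0.7]
gripper_width: 68.2
gripper_force: 0.0
```

Call:
apply_moves([
  [-0.8,2.9,1,0,0,-4],
  [-1.5,5.8,3,0,0,-8],
  [-2.27,8.6,6,0,0,-12.1],
  [-2.27,8.6,9.6,0,0,-12.1],
  [-2.27,8.6,9.6,0,0,-12.1],
])

```text
time_s: 7.45
ee_pos: [611.4, -252.8, 94.2]
eef_rot: [-179.4, 0.2, 35.4]
contact_force: [-0.3, 0.1, -0.6]
gripper_width: 68.3
gripper_force: 0.0
```

```bash
python3 -c "
from h import *
o=r.get_obs();print(o['ee_pos'],o['eef_rot'],o['gripper_width'])
s=r.get_image('scene');b=cv2.resize(s[170:270,300:420],None,fx=5,fy=5,interpolation=cv2.INTER_CUBIC)
t=r.get_image('top');c=cv2.resize(t[170:280,230:330],None,fx=4.55,fy=4.55,interpolation=cv2.INTER_CUBIC)[:500]
cv2.imwrite('pics/c7.png',np.hstack([b[:,:340],c])[:,:,::-1])
print(blobs(t,(45,90,40),(80,255,255),(240,180,310,240)))
print(blobs(t,(100,110,60),(125,255,255),(240,180,310,240)))
ax=np.array([.991,-.132,0]);P=np.array([567.3,59.5,80]);print([proj('top',P+k*ax) for k in(-65,48.5,55)])
"
```

```text
[ 611.4 -252.8   94.2] [-179.4    0.2   35.4] 68.28445001897717
[(array([279.4, 195.7]), array([277, 194,   6,   5,  23], dtype=int32)), (array([301.1, 211.1]), array([300, 210,   3,   3,   8], dtype=int32))]
[(array([255.6, 199.3]), array([249, 197,  14,   6,  63], dtype=int32)), (array([282., 203.]), array([281, 201,   3,   5,  15], dtype=int32)), (array([253. , 215.6]), array([247, 213,  13,   6,  66], dtype=int32)), (array([273. , 218.5]), array([273, 217,   1,   4,   4], dtype=int32)), (array([279.6, 219.1]), array([278, 217,   4,   5,  17], dtype=int32))]
[array([274.3, 228.9]), array([279.4, 196. ]), array([279.6, 194.2])]
```

View pics/c7.png

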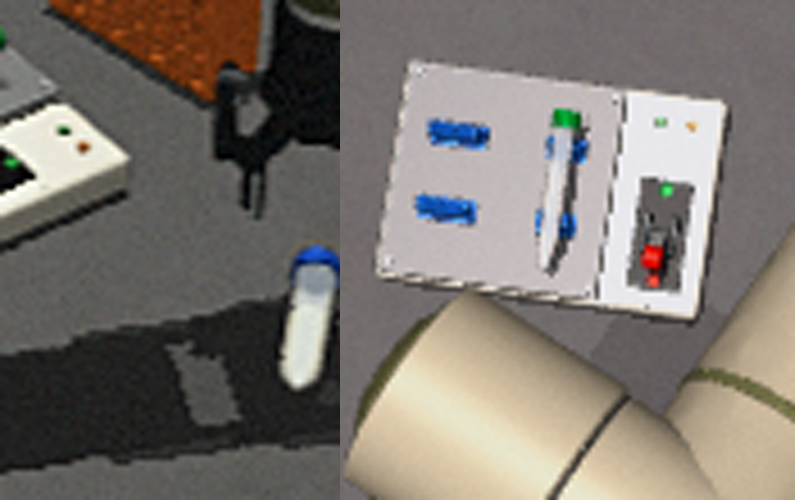

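The right half shows the green tube lying in both narrow saddles with its cap to the rear at full-image (279,196), as predicted. Next I descend on the blue-capped tube.

Call:
apply_moves([
  [0,0,4,0,0,0],
  [0,0,7.5,0,0,0],
  [0,0,9,0,0,0],
  [0,0,9.3,0,0,0],
  [0,0,9.3,0,0,0],
])

```text
time_s: 8.05
ee_pos: [615.1, -253.9, 9.3]
eef_rot: [179.9, -0.1, 35.5]
contact_force: [-0.3, 0.3, 0.8]
gripper_width: 68.2
gripper_force: 0.0
```

Call:
apply_moves([
  [0,0,0,0,0,0],
  [0,0,0,0,0,0],
  [0,0,0,0,0,0],
  [0,0,0,0,0,0],
  [0,0,0,0,0,0],
], grip=-1, force=30)

```text
time_s: 8.55
ee_pos: [614.5, -253.8, 8.5]
eef_rot: [179.9, -0.0, 35.5]
contact_force: [-1.1, 2.2, 7.0]
gripper_width: 26.6
gripper_force: 29.9
```

Call:
apply_moves([
  [0,0,-1.5,0,0,0],
  [0,0,-5,0,0,0],
  [0,0,-9,0,0,0],
  [0,0,-13,0,0,0],
  [0,0,-17,0,0,0],
])

```text
time_s: 9.05
ee_pos: [613.9, -253.5, 180.0]
eef_rot: [180.0, -0.0, 35.5]
contact_force: [0.2, -0.2, -0.5]
gripper_width: 26.6
gripper_force: 29.9
```

Call:
apply_moves([
  [2.3,-3.9,0,0,0,5.4],
  [4.6,-7.8,0,0,0,10.8],
  [6.8,-11.6,0,0,0,16.2],
  [9.1,-15.5,0,0,0,21.6],
  [11.4,-19.4,0,0,0,27],
])

```text
time_s: 9.55
ee_pos: [593.8, -27.8, 178.4]
eef_rot: [180.0, -0.1, 8.3]
contact_force: [0.7, 0.7, -1.6]
gripper_width: 26.9
gripper_force: 29.9
```

Call:
apply_moves([
  [0.2,-4.3,0,0,0,4],
  [0.5,-8.6,0,0,0,8],
  [0.8,-13,0,0,0,12],
  [1,-17.3,0,0,0,16.1],
  [1,-17.3,2,0,0,16.1],
])

```text
time_s: 10.05
ee_pos: [578.9, 147.8, 160.4]
eef_rot: [-179.9, -0.3, -7.4]
contact_force: [0.3, -0.4, -1.2]
gripper_width: 26.4
gripper_force: 29.9
```

Call:
apply_moves([
  [0,0,2.5,0,0,0],
  [0,0,4.5,0,0,0],
  [0,0,5,0,0,0],
])

```text
time_s: 10.35
ee_pos: [577.7, 143.1, 106.0]
eef_rot: [180.0, 0.2, -7.6]
contact_force: [-0.1, -0.6, 0.4]
gripper_width: 26.7
gripper_force: 29.9
```

```bash
python3 -c "
from h import *
o=r.get_obs();print(o['ee_pos'],o['eef_rot'],o['gripper_width'])
s=r.get_image('scene');b=cv2.resize(s[145:215,250:330],None,fx=8,fy=8,interpolation=cv2.INTER_CUBIC)
cv2.imwrite('pics/c8.png',b[:,:,::-1])
print(blobs(s,(100,110,50),(125,255,255),(255,145,325,215)))
ax=np.array([.991,-.132,0]);P=np.array([578.5,142.8,115]);print([proj('scene',P+k*ax) for k in(-59,51.5)])
P[2]=62;print([proj('scene',P+k*ax) for k in(-29,29)])
"
```

```text
[577.7 143.1 106. ] [180.    0.2  -7.6] 26.654214364962247
[(array([286.1, 157.9]), array([283, 154,   6,  10,  33], dtype=int32)), (array([280.4, 173.4]), array([276, 166,  11,  14,  73], dtype=int32)), (array([266.8, 178.8]), array([262, 172,  11,  13,  73], dtype=int32)), (array([293.9, 185.4]), array([289, 181,  10,   9,  49], dtype=int32)), (array([279.7, 191.1]), array([275, 187,  10,   9,  50], dtype=int32))]
[array([259. , 167.9]), array([285.7, 158. ])]
[array([267.1, 177.6]), array([280.8, 172.3])]
```

View pics/c8.png

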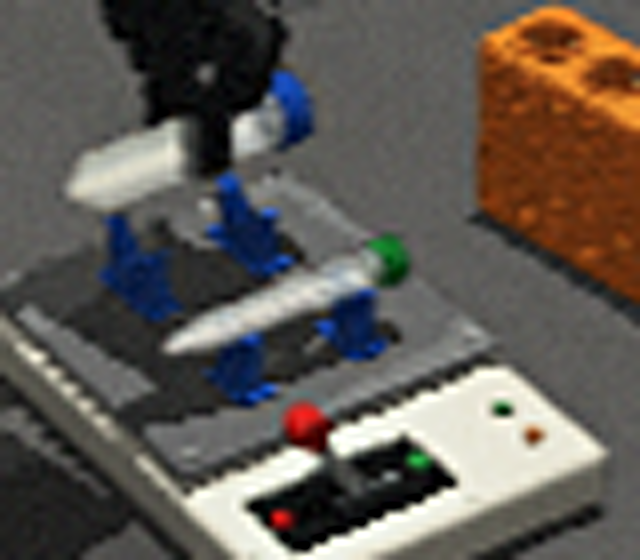

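The big tube is held level above the wide saddles. Its cap is at (286.1,157.9) against a predicted (285.7,158.0), so I can lower it.

Call:
apply_moves([
  [0,0,1.5,0,0,0],
  [0,0,2.4,0,0,0],
  [0,0,2.7,0,0,0],
  [0,0,2.85,0,0,0],
  [0,0,2.95,0,0,0],
])

```text
time_s: 10.9
ee_pos: [578.9, 143.1, 78.4]
eef_rot: [-180.0, -0.1, -7.6]
contact_force: [-0.8, 0.6, -0.7]
gripper_width: 26.4
gripper_force: 29.9
```

Call:
apply_moves([
  [0,0,0.1,0,0,0],
  [0,0,0.2,0,0,0],
  [0,0,0.2,0,0,0],
])

```text
time_s: 11.2
ee_pos: [578.6, 143.1, 75.8]
eef_rot: [-180.0, -0.0, -7.6]
contact_force: [0.4, -0.6, -1.5]
gripper_width: 26.7
gripper_force: 29.9
```

Call:
apply_moves([
  [0,0,0.08,0,0,0],
  [0,0,0.15,0,0,0],
  [0,0,0.2,0,0,0],
  [0,0,0.2,0,0,0],
])

```text
time_s: 11.6
ee_pos: [578.8, 143.2, 74.3]
eef_rot: [-180.0, -0.0, -7.6]
contact_force: [-0.2, 0.2, 3.2]
gripper_width: 26.4
gripper_force: 30.3
```

Call:
apply_moves([
  [0,0,0.05,0,0,0],
  [0,0,0.1,0,0,0],
  [0,0,0.1,0,0,0],
])

```text
time_s: 11.9
ee_pos: [579.0, 143.2, 73.8]
eef_rot: [-180.0, -0.1, -7.6]
contact_force: [-1.1, 1.0, 8.9]
gripper_width: 26.8
gripper_force: 30.8
```

Call:
apply_moves([
  [0,0,0,0,0,0],
  [0,0,0,0,0,0],
  [0,0,0,0,0,0],
  [0,0,0,0,0,0],
], grip=0.2)

```text
time_s: 12.3
ee_pos: [578.5, 143.0, 72.5]
eef_rot: [180.0, 0.0, -7.6]
contact_force: [-0.9, 0.6, 1.4]
gripper_width: 51.2
gripper_force: 0.0
```

Call:
apply_moves([
  [0,0,-1,0,0,0],
  [0,0,-4,0,0,0],
  [0,0,-8,0,0,0],
  [0,0,-11,0,0,0],
  [0,0,-11,0,0,0],
])

```text
time_s: 12.8
ee_pos: [580.4, 143.2, 188.1]
eef_rot: [-179.9, -0.5, -7.6]
contact_force: [0.4, 0.4, 0.1]
gripper_width: 51.4
gripper_force: 0.0
```

```bash
python3 -c "
from h import *
s=r.get_image('scene');o=r.get_obs();print(o['ee_pos'],o['eef_rot'])
cv2.imwrite('pics/s9.png',s[:,:,::-1])
print(blobs(s,(100,110,50),(125,255,255),(255,145,325,215)),blobs(s,(45,90,40),(80,255,255),(260,155,330,215)))
for c,q in blobs(s,(0,120,60),(8,255,255),(270,180,310,225)): print('red',c,q,ray('scene',*c,79.5))
ax=np.array([.991,-.132,0]);P=np.array([578.5,142.8,81]);print([proj('scene',P+k*ax) for k in(-59,51.5)])
"
```

```text
[579.4 143.2 185.3] [-180.    -0.3   -7.6]
[(array([286.3, 165.4]), array([283, 162,   6,   9,  31], dtype=int32)), (array([281.4, 175.1]), array([276, 171,  11,   9,  49], dtype=int32)), (array([267.5, 180.5]), array([262, 177,  11,   8,  50], dtype=int32)), (array([293.9, 185.4]), array([289, 181,  10,   9,  49], dtype=int32)), (array([279.7, 191.1]), array([275, 187,  10,   9,  51], dtype=int32))] [(array([298.4, 177. ]), array([296, 174,   5,   7,  20], dtype=int32)), (array([301.9, 202.1]), array([301, 201,   3,   3,   8], dtype=int32))]
red [287.9 197.7] [285 195   7   7  25] [511.9  -9.3  79.5]
red [285.  209.5] [284 209   3   2   6] [463.8 -50.1  79.5]
[array([259.5, 176. ]), array([285.9, 166. ])]
```

Call:
apply_moves([
  [-2,4,0,0,0,0],
  [-4,8,0,0,0,0],
  [-6,12,0,0,0,0],
  [-8.2,16.3,0,0,0,0],
  [-8.2,16.3,0,0,0,0],
], grip=-1)

```text
time_s: 13.35
ee_pos: [473.1, -10.6, 182.0]
eef_rot: [180.0, 0.2, -7.9]
contact_force: [1.3, 0.5, 0.2]
gripper_width: 0.2
gripper_force: 0.0
```

Call:
apply_moves([
  [0,0,4,0,0,0],
  [0,0,8,0,0,0],
  [0,0,10.5,0,0,0],
  [0,0,11,0,0,0],
  [0,0,11,0,0,0],
])

```text
time_s: 13.85
ee_pos: [475.6, -7.3, 72.5]
eef_rot: [-180.0, 0.1, -7.6]
contact_force: [0.4, 0.0, 0.8]
gripper_width: 0.0
gripper_force: 0.0
```

```bash
python3 -c "
from h import *
t=r.get_image('top');s=r.get_image('scene');o=r.get_obs();print(o['ee_pos'],o['eef_rot'],o['gripper_width'])
b=cv2.resize(s[155:230,245:325],None,fx=8,fy=8,interpolation=cv2.INTER_CUBIC)
cv2.imwrite('pics/c10.png',b[:,:,::-1])"
```

```text
[476.5  -7.6  73.9] [180.   -0.1  -7.6] 0.07332669527085954
```

View pics/c10.png

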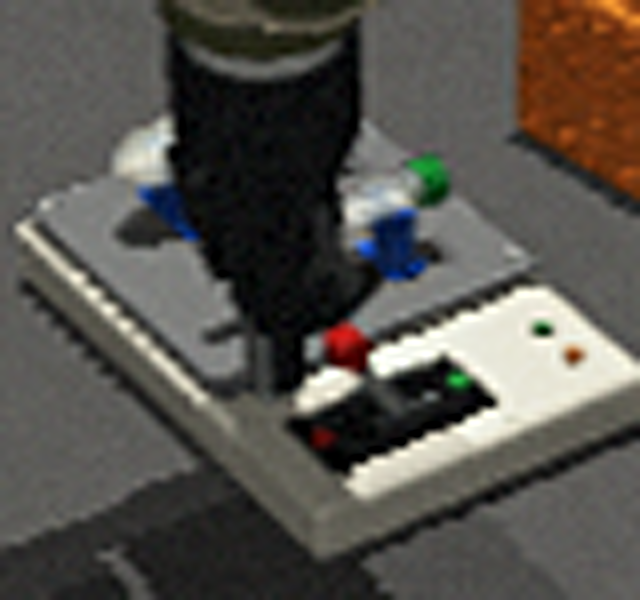

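The shut fingers stand just in front of the red knob and in line with it, so I push to the rear.

Call:
apply_moves([
  [1,0,0,0,0,0],
  [2,0,0,0,0,0],
  [3,0,0,0,0,0],
  [4,0,0,0,0,0],
  [4.6,0,0,0,0,0],
])

```text
time_s: 14.45
ee_pos: [522.6, -14.0, 72.8]
eef_rot: [180.0, -0.0, -7.6]
contact_force: [0.8, 0.8, -0.3]
gripper_width: -0.2
gripper_force: 0.0
```

Call:
apply_moves([
  [0.6,0,0,0,0,0],
  [0.6,0,0,0,0,0],
  [-2,0,0,0,0,0],
  [-5,0,0,0,0,0],
  [-5,0,0,0,0,0],
])

```text
time_s: 14.95
ee_pos: [468.7, -6.3, 72.4]
eef_rot: [-180.0, 0.2, -7.6]
contact_force: [0.8, 0.2, -0.8]
gripper_width: -0.2
gripper_force: 0.0
```

Call:
apply_moves([
  [0,0,-4,0,0,0],
  [0,0,-8,0,0,0],
  [-2,4,-12,0,0,0],
  [-4,8,-14,0,0,0],
  [-6,12,-14,0,0,0],
])

```text
time_s: 15.45
ee_pos: [398.2, -117.4, 215.4]
eef_rot: [179.9, -0.3, -7.5]
contact_force: [0.8, -0.4, -0.9]
gripper_width: 0.1
gripper_force: 0.0
```

Call:
apply_moves([
  [-2,4,0,0,0,0],
  [-4,8,0,0,0,0],
  [-6,12,0,0,0,0],
  [-6,12,0,0,0,0],
])

```text
time_s: 15.85
ee_pos: [320.4, -230.7, 212.9]
eef_rot: [179.9, -0.0, -8.0]
contact_force: [0.5, 0.1, -0.0]
gripper_width: -0.3
gripper_force: 0.0
```

```bash
python3 -c "
from h import *
t=r.get_image('top');s=r.get_image('scene');o=r.get_obs();print(o['ee_pos'],o['qd'])
b=cv2.resize(s[145:220,245:325],None,fx=5,fy=5,interpolation=cv2.INTER_CUBIC)
c=cv2.resize(t[175:250,235:315],None,fx=5,fy=5,interpolation=cv2.INTER_CUBIC)
cv2.imwrite('pics/c11.png',np.hstack([b,c])[:,:,::-1])
for q in blobs(t,(0,120,80),(8,255,255),(285,180,315,245)):print(q,ray('top',*q[0],79.5))"
```

```text
[ 322.3 -227.7  212.8] [ 3.1 -0.1  0.2  0.3  0.1  0.3]
(array([299.9, 213.7]), array([298, 211,   5,   6,  23], dtype=int32)) [555.  -17.7  79.5]
(array([298.3, 231. ]), array([297, 230,   3,   3,   7], dtype=int32)) [496.  -13.1  79.5]
```

View pics/c11.png

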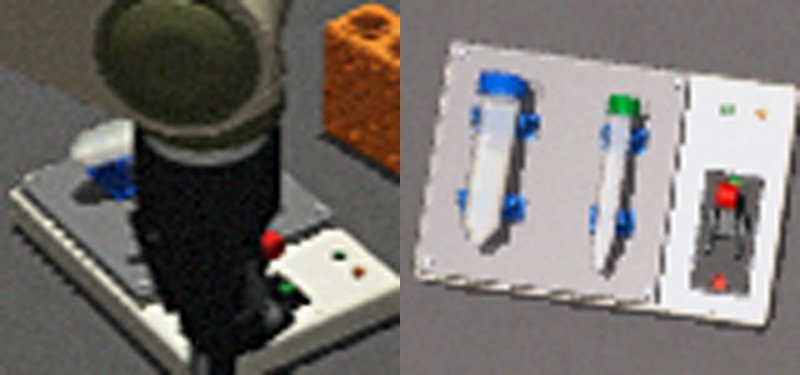

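The picture shows both tubes in their saddles with caps to the rear. The knob has moved 43 mm to the rear, which is the full travel, and now sits over the green dot. The arm is clear.

```bash
python3 -c "
from rig import r
print(r.sign_off())"
```

```text
the job is handed in; nothing more can be done
None
```

The job is handed in: both tubes lie released in their saddles with caps to the rear, the toggle is fully over to on, and it took about 16 of the 59 s.

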